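# Close and lock the dental articulator

### The job

The articulator that carries the plaster casts has been left open: without gripping or lifting anything, push its upper bow gently over and down with the fingertips, without slamming or forcing it, until it is fully closed with the incisal pin on the incisal table. Then push its side lock lever forward until it stands fully upright over the stud, so that the bow is locked. Leave the articulator standing in its place, leave the other articulator as it is, and do not disturb the things around.

Things in the scene. Friction and masses are not known exactly. Their poses are not given: they have to be found in the camera images.
- artic: The articulator to close: aluminium, loose on the bench, about 1.5 kg in all, with cream plaster casts of teeth on its base and under its upper bow. Origin on the bench under its base, z up; its front is its own -x (roughly towards the robot), its left is +y. Base from x = -85 to +65 mm, 122 mm along y at the back, 44 mm in front. Two posts at the back (y = +48 and -48 mm) carry the bow's hinge.
- artic_hinge (a point): Middle of the bow's hinge axis, fixed on artic at x = +45, y = 0, z = 105 mm of its frame; the axis is parallel to its y. When the bow is closed, the blocks over the posts reach 121 mm above the bench, the bow's plate 112 mm.
- artic_table (a point): Centre of the top of the incisal table of artic: a black disc of 30 mm at x = -60, y = 0, z = 22 mm of its frame. The foot of the closed bow's incisal pin stands here.
- bow (a joint): Angle of the upper bow of artic about its hinge, rad. 0 = closed: bow level, pin on the incisal table (solid stop); 1.57 = bow upright; 2.0 = leaning back, its stop; starts at 1.25 to 1.8. The hinge is stiff: the bow (0.2 kg) stays where it is left, and 0.5 to 2.5 N across its front end moves it.
- bow_press (a point): Middle of a free flat place on the bow's upper (outer) face, 83 mm from the hinge, good for pressing down: 37 mm long between the mounting screw's head (18 mm wide, 8 mm high, 53 mm from the hinge) and the incisal pin; bow 40 mm wide up to 85 mm from the hinge, then a clamp 24 mm wide and 2 mm higher. Turns with the bow; when closed 112 mm above the bench.
- bow_pin_top (a point): Centre of the top end of the incisal pin of artic: a steel rod of 8 mm square to the bow near its front end, 105 mm from the hinge; its top end stands 30 mm above the hinge axis (21 mm out of the clamp) when closed. With the bow open this end points backwards, away from the front. Turns with the bow.
- lock (a joint): Angle of the lock lever of artic, rad. 0 = upright, locked: its nose reaches over the stud on the closed bow (solid stop); grows as the lever is thrown back, away from the front, at most 0.9; starts at 0.5 to 0.8. It stays where it is left; about 1 N at its knob moves it. If upright too early, it blocks the bow from closing.
- lock_knob (a point): Centre of the black ball knob (14 mm) on the end of the lock lever of artic, outside its left (+y) post. The lever, a flat bar 8 mm wide, turns about a pivot parallel to y at x = +25, z = 75 mm of artic; the knob is 78 mm from it, at y = +72 mm. Upright it stands 153 mm above the bench at x = +25 mm; thrown back it leans to +x and is lower.
- spare: The other articulator, alike but with no plaster casts, only bare black mounting plates; also open. Loose; same frame and sizes as artic. To be left alone. The two may stand in either place.
- spare_bow (a joint): Bow angle of spare, as bow; to be left as it is.
- spare_lock (a joint): Lock lever angle of spare, as lock; to be left as it is.
- spare_bow_pin_top (a point): Top end of the incisal pin of spare, as bow_pin_top.
- model: Bystander: loose cream plaster model of a dental arch, about 65 x 56 x 24 mm, teeth up. Origin: centre of its underside.
- bowl: Bystander: green mixing bowl, 110 mm across, 62 mm high. Origin: centre of its underside.
- bottle: Bystander: white bottle with a red cap, 48 mm diameter, 120 mm high. Origin: centre of its underside.
- spatula: Bystander: plaster spatula with a black handle, 200 mm long, lying flat. Origin: its middle, on the bench.
Mind the look-alikes: they are no part of the job. What is shaped like the artic but green or red is not meant.

How it is judged (in metres and radians):
On the way, in this order (a step that is already met when the one before it is completed fails the run):
1. the upper bow is closed, its pin on the incisal table (value of joint bow below 0.035 rad), for 0.2 s.
2. the lock lever stands upright (value of joint lock below 0.1 rad), for 0.2 s.
At the end, for the whole second after the job is handed in: The bow of the articulator with casts is closed to within 0.035 rad (3.5 mm at the pin) and its lock lever is within 0.1 rad of upright; that articulator stands flat, at rest, within 25 mm of where it was; the other articulator has moved less than 15 mm and its bow end less than 20 mm (value of joint bow below 0.035 rad and value of joint lock below 0.1 rad and distance of artic from where it was at the start of the episode below 0.025 m and angle between artic's own z axis and vertical below 0.03 rad and height (world z) of artic below 0.005 m and linear speed of artic below 0.01 m/s and distance of spare from where it was at the start of the episode below 0.015 m and distance of spare_bow_pin_top from where it was at the start of the episode below 0.02 m); the robot touches nothing.
It fails at once if the articulator is lifted or tipped (more than 15 mm or 0.2 rad) (height (world z) of artic above 0.015 m or angle between artic's own z axis and vertical above 0.2 rad).
It fails at once if the bow is slammed: faster than 2.5 rad/s in the last 0.15 rad of closing (value of joint bow below 0.15 rad and velocity of joint bow below -2.5 rad/s).
It fails at once if the articulator is squeezed or forced with more than 80 N (contact force between the fingers and artic above 80 N).
It fails at once if the other articulator is disturbed (20 mm, bow end or lock lever moved) (distance of spare from where it was at the start of the episode above 0.02 m or distance of spare_bow_pin_top from where it was at the start of the episode above 0.03 m or value of joint spare_lock below 0.3 rad).
It fails at once if a thing around is pushed away by more than 30 mm or lifted (distance of any of model, bowl, bottle, spatula from where it was at the start of the episode above 0.03 m).
It also fails if it takes over 58 s, if anything falls off the work surface, if the arm or the gripper's body presses on something with over 40 N, if the wrist force passes 120 N, or if a joint passes its speed limit or range.

### The arm

A 6-joint arm with a two-finger parallel gripper is mounted at the origin on the work surface. World frame = base frame: x ahead of the robot, y to its left, z up, the work surface at z = 0. Lengths are in m, angles in degrees, forces in N, time in s.
With the tool pointing down it reaches from about 0.3 to 0.75 m from the base axis. Payload 8.5 kg.
Tool frame: the origin (TCP) lies midway between the tips of the shut fingers; the grasp point (between the pads) lies grasp_offset behind it (grasp_offset is the distance from the TCP to the grasp point, in m); z points along the fingers, y is the line along which they close (so a half turn about z gives the same grasp; the last joint's range is limited). The gripper opens to 85 mm and grips with 20 to 120 N. Pads are 22 mm wide; open, the fingers measure 114 mm over their backs; the gripper's body (76 mm by 85 mm) begins 54 mm behind the grasp point. The pads swing forward as they close: fully open they stand 13 mm farther back than shut.
Start: joints at [-81.893, 21.807, 74.336, -0, 83.858, -12.336], TCP at [0.192, -0.515, 0.192] pointing down, gripper open.
Joint ranges: [-178.18, 178.18], [-50.72, 133.34], [12.68, 142.11], [-81.47, 261.47], [9.98, 163.14], [-165.26, 165.26]. Speed limits (degrees/s): [136.94, 136.94, 180, 180, 180, 180].

### API

Orientations are given as a 3x3 rotation matrix whose columns are the frame's x, y, z axes.
In Python, from rig import observe, get_image, camera_params, close_job, grasp_offset gives the robot as it stands.
- The arm moves only by the shell command python3 -m handwheel 'ROWS' [OPENING] [FORCE]. ROWS is JSON, a list of rows, each a list of 2 entries, a list of its own where there are three numbers: the shift along the tool's x, y, z as a fraction of full scale, then the turn, a rotation vector about the tool's x, y, z as a fraction of full scale. In form: [[[dx, dy, dz], [ax, ay, az]], ...]. A call has 1 to 10 rows; each row is the pose to reach, as a shift and turn from the pose commanded when the call began, along the tool's axes at that moment, turning the shorter way round; what a row does not reach only later rows make up. Full scale, the value 1, is 0.5 m for a shift and pi rad for a turn. A row lasts 1/10 s, in which the tool goes at most 50 mm and 8.59 degrees, less where a joint would pass 70% of its speed; a pose out of reach is approached as far as the arm can. A call with a number of a shift or a turn outside -1 to 1 is refused whole. A call with a gripper value outside its range is refused whole. OPENING is the opening, from 0 (shut) to 1 (fully open), set as the call begins (- or left out, the last holds). The fingers move at their own pace and stop on an object; FORCE is the grip in N (left out, the last holds). Time passes only in rows, so rows that repeat a pose let the fingers close. It gives the time, the measured TCP pose, the force, the opening and the grip force at its end, in the units of the state.
- observe(): the state, without advancing time (a new reading comes with each control period).
- get_image(name): name is "side" or "top"; returns (picture, depth): 384x512x3 uint8, red, green, blue; 384x512 float32, m along the optical axis (not along the pixel's ray), 0 where there is no reading.
- camera_params(name): a dict with "K" (3x3 intrinsics, pixels), "k1" (the pictures are not rectified: a ray, as slopes to the right and down, at radius r is drawn at 1 + k1 r^2 times it, then the intrinsics apply), "R" (3x3) and "t" (3): a world point X has camera coordinates R X + t. Camera axes: x right, y down, z forward; pixel columns grow to the right and rows downward; lengths in m; the calibration is good to about 2 mm. A picture is of the moment at which its call begins. camera_params takes no time and is no camera call.
- close_job(): hands the job in; it is judged then, once.
The state is a dict: "time_s": time; "q": joint angles; "qvel": joint speeds; "joint_efforts": joint torques, N m; "position": TCP position; "tool_rot": TCP orientation; "ft_force": force on the tool from outside, world axes, zero at the start; "wrist_torque": the same for the moment, N m; "grip_width": finger opening in m; "gripper_force": force on a finger pad.
Only numpy, scipy, OpenCV 4.12 (cv2) and the standard library are available. Lean on these libraries where they do the work, as an engineer would, in place of code of your own. Each camera call takes 0.05 s, during which the arm holds its last target. There are 200 camera calls.

## Working session

There is one attempt and no reset: what is moved stays moved. The work goes in short steps, Python scripts to look and compute and a shell command to move; the robot and the scene stay as the last step left them, time stands still between calls to the robot, and variables do not carry over. Pictures are saved under pics/ and viewed, at most 10 in all, crops included, and the job is handed in when it is done.

```bash
mkdir -p pics; ls
python3 - <<'E'
from rig import *
import cv2,numpy as np
print(observe()); print(grasp_offset if not callable(grasp_offset) else grasp_offset())
for n in("top","side"):
    p,d=get_image(n); np.savez(f"{n}0.npz",p=p,d=d); cv2.imwrite(f"pics/{n}0.png",p[:,:,::-1]); print(camera_params(n))
E
```

```text
pics
{'time_s': 0.0, 'q': array([-8.18917773e+01,  2.18402789e+01,  7.43858010e+01,  2.59198987e-03,
        8.38571500e+01, -1.23353318e+01]), 'qvel': array([ 0.06200219, -0.01760304,  0.06752247,  0.05195632,  0.04379076,
       -0.03847439]), 'joint_efforts': array([ 2.03715957e-03, -4.48458302e+01, -2.31271183e+01, -9.93390108e-05,
        4.78986825e-03, -1.49996112e-05]), 'position': array([ 0.19207061, -0.51499934,  0.19141232]), 'tool_rot': array([[ 9.37018476e-01,  3.49279760e-01, -1.60355113e-04],
       [ 3.49279617e-01, -9.37017429e-01,  1.44445783e-03],
       [ 3.54264348e-04, -1.40949245e-03, -9.99998944e-01]]), 'ft_force': array([ 1.36785827, -0.23119753, -0.04631231]), 'wrist_torque': array([-0.01658034, -0.06116929, -0.01328602]), 'gripper_force': 0.0, 'grip_width': 0.08553109799445544}
0.0187
{'K': array([[467.98470853,   0.        , 255.23911462],
       [  0.        , 467.98470853, 188.88261504],
       [  0.        ,   0.        ,   1.        ]]), 'k1': -0.1307002881915792, 'R': array([[-0.01240323, -0.99988023, -0.00925638],
       [-0.98696089,  0.01372763, -0.16037381],
       [ 0.16048167,  0.00714653, -0.98701295]]), 't': array([0.01997788, 0.55690943, 1.17618673])}
{'K': array([[366.62187365,   0.        , 254.25988215],
       [  0.        , 366.62187365, 188.70160513],
       [  0.        ,   0.        ,   1.        ]]), 'k1': -0.0763392516763242, 'R': array([[-0.99940314, -0.03242829, -0.01190669],
       [-0.00781838,  0.54805636, -0.83640487],
       [ 0.03364871, -0.83581256, -0.54798278]]), 't': array([0.52757284, 0.11586336, 0.98750856])}
```

View pics/top0.png

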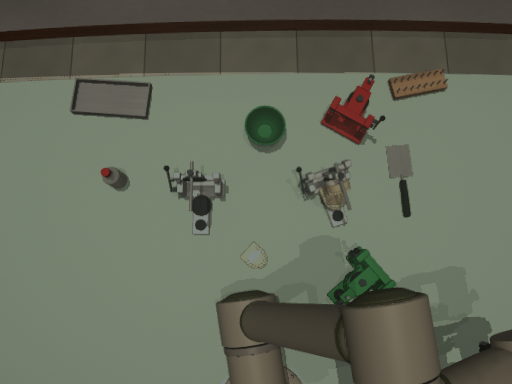

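View pics/side0.png

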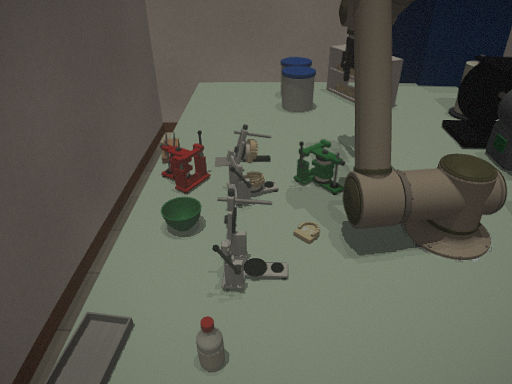

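The articulator with casts is at about (328,190) in the top view: incisal table at (338,215), lock knob at (299,169). The spare is at about (200,195). I'll deproject these and look at a crop.

```bash
cat > h.py <<'E'
import numpy as np,cv2
from rig import *
def ray(n,uv):
    c=camera_params(n);D=np.array([c['k1'],0,0,0,0.])
    # model: xd = x(1+k1 r^2)
    return c,cv2.undistortPoints(np.array(uv,float).reshape(-1,1,2),c['K'],D).reshape(-1,2)
def atz(n,uv,z):
    c,x=ray(n,uv);R,t=c['R'],c['t'];C=-R.T@t
    out=[]
    for a in x:
        d=R.T@np.r_[a,1]; out.append(C+d*(z-C[2])/d[2])
    return np.array(out)
def cloud(n,d):
    v,u=np.nonzero(d>0);c,x=ray(n,np.c_[u,v]);z=d[v,u][:,None]
    return np.c_[u,v],(np.c_[x*z,z]-c['t'])@c['R']
def proj(n,X):
    c=camera_params(n);return cv2.projectPoints(np.array(X,float).reshape(-1,1,3),cv2.Rodrigues(c['R'])[0],c['t'],c['K'],np.array([c['k1'],0,0,0,0.]))[0].reshape(-1,2)
def crop(n,p,box,f,k):
    a,b,c,e=box;cv2.imwrite(f,cv2.resize(p[b:e,a:c,::-1],None,fx=k,fy=k,interpolation=cv2.INTER_CUBIC))
E
python3 - <<'E'
from h import *
print("table",atz("top",[[338,215.5]],.022)); 
t=np.load("top0.npz");s=np.load("side0.npz")
crop("top",t['p'],(280,140,380,240),"pics/ct.png",6)
crop("side",s['p'],(205,120,305,210),"pics/cs.png",6)
for n,D in(("top",t),("side",s)):
    uv,X=cloud(n,D['d']);m=(X[:,0]>.35)&(X[:,0]<.65)&(X[:,1]>-.33)&(X[:,1]<-.05)&(X[:,2]>.03)
    print(n,m.sum())
    for lo in np.arange(.03,.25,.02):
        k=m&(X[:,2]>=lo)&(X[:,2]<lo+.02)
        if k.sum():print(round(lo,2),k.sum(),X[k].min(0).round(3),X[k].max(0).round(3))
E
```

```text
table [[ 0.48657101 -0.20499388  0.022     ]]
top 1811
0.03 78 [ 0.351 -0.247  0.03 ] [ 0.573 -0.118  0.05 ]
0.05 291 [ 0.361 -0.255  0.05 ] [ 0.577 -0.118  0.07 ]
0.07 200 [ 0.351 -0.257  0.07 ] [ 0.601 -0.105  0.09 ]
0.09 59 [ 0.356 -0.257  0.092] [ 0.617 -0.099  0.11 ]
0.11 403 [ 0.35  -0.287  0.11 ] [ 0.615 -0.095  0.13 ]
0.13 140 [ 0.528 -0.224  0.13 ] [ 0.612 -0.088  0.15 ]
0.15 172 [ 0.384 -0.228  0.15 ] [ 0.589 -0.152  0.17 ]
0.17 247 [ 0.484 -0.206  0.17 ] [ 0.581 -0.157  0.19 ]
0.19 116 [ 0.49  -0.205  0.19 ] [ 0.577 -0.164  0.21 ]
0.21 88 [ 0.551 -0.19   0.21 ] [ 0.587 -0.165  0.23 ]
0.23 17 [ 0.553 -0.185  0.23 ] [ 0.562 -0.173  0.234]
side 1801
0.03 245 [ 0.352 -0.258  0.03 ] [ 0.614 -0.111  0.05 ]
0.05 321 [ 0.363 -0.255  0.05 ] [ 0.614 -0.106  0.07 ]
0.07 171 [ 0.351 -0.255  0.07 ] [ 0.613 -0.102  0.089]
0.09 86 [ 0.352 -0.26   0.09 ] [ 0.617 -0.096  0.11 ]
0.11 255 [ 0.35  -0.283  0.11 ] [ 0.617 -0.092  0.13 ]
0.13 202 [ 0.388 -0.223  0.13 ] [ 0.613 -0.085  0.15 ]
0.15 181 [ 0.387 -0.223  0.15 ] [ 0.587 -0.146  0.17 ]
0.17 167 [ 0.483 -0.203  0.17 ] [ 0.582 -0.154  0.19 ]
0.19 100 [ 0.492 -0.198  0.19 ] [ 0.577 -0.159  0.21 ]
0.21 66 [ 0.551 -0.182  0.21 ] [ 0.588 -0.165  0.23 ]
0.23 7 [ 0.554 -0.181  0.232] [ 0.562 -0.173  0.234]
```

View pics/ct.png

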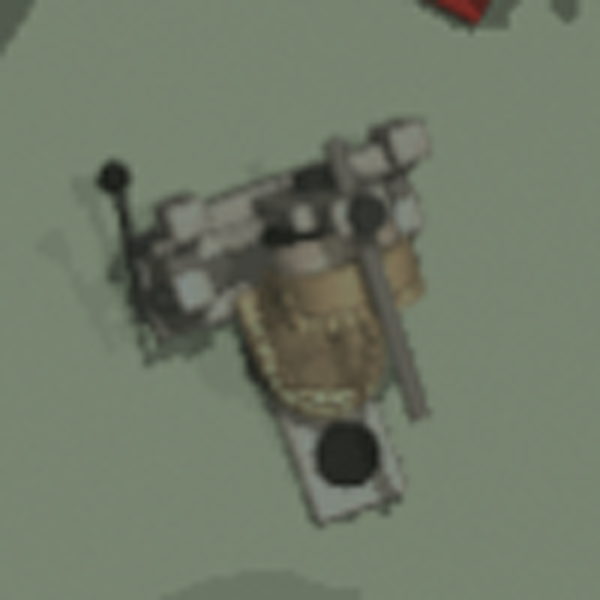

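View pics/cs.png

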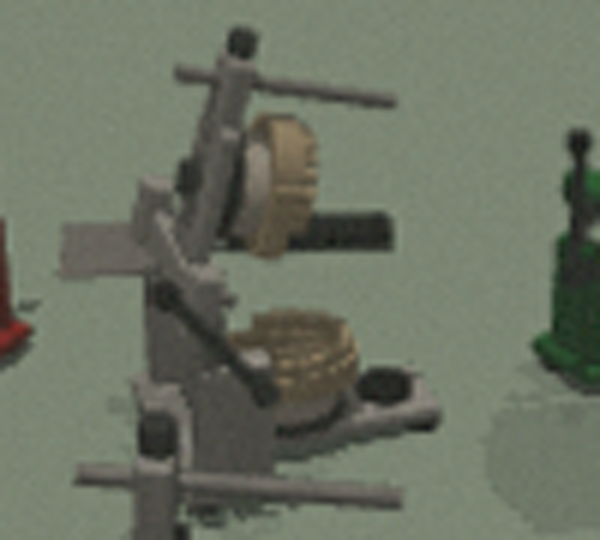

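Artic crops: table at (338,215.5) in top and (269,184) in side. Knob at (299,169.5) and (232.5,169). Pin foot at (349.5,209) and (270.5,137), pin top at (336,164) and (235.5,132). The bow stands a little short of upright. I'll fit the pose from these points.

```bash
cat >> h.py <<'E'
def model(p):
    x,y,w,a,l=p;f=lambda r,h:[.045-r*np.cos(a)+h*np.sin(a),0,.105+r*np.sin(a)+h*np.cos(a)]
    L=np.array([[-.06,0,.022],f(.105,-.083),f(.105,.030),[.025+.078*np.sin(l),.072,.075+.078*np.cos(l)],f(.083,.007),[.045,0,.105],f(.118,.007)])
    c,s=np.cos(w),np.sin(w);return L@np.array([[c,s,0],[-s,c,0],[0,0,1]])+[x,y,0]
E
python3 - <<'E'
from h import *
from scipy.optimize import least_squares
T=[[338,215.5],[349.5,209],[336,164],[299,169.5]];S=[[269.2,184.2],[270.5,137],[235.5,132],[232.5,169]]
f=lambda p:np.r_[(proj("top",model(p)[:4])-T).ravel(),(proj("side",model(p)[:4])-S).ravel()]
r=least_squares(f,[.54,-.19,.2,1.4,.6],loss='soft_l1');print(r.x,f(r.x).round(1));print(model(r.x).round(4))
E
```

```text
[ 0.54407578 -0.18517158  0.32435646  1.27696233  0.64069949] [-0.3 -0.2  0.3  1.  -0.5 -0.4 -0.3 -0.3 -0.1 -1.3  0.7 -0.2 -0.4 -0.6
  0.1 -0.4]
[[ 0.4872 -0.2043  0.022 ]
 [ 0.4826 -0.2058  0.1815]
 [ 0.5851 -0.1714  0.2142]
 [ 0.589  -0.0941  0.1375]
 [ 0.5703 -0.1764  0.1865]
 [ 0.5867 -0.1708  0.105 ]
 [ 0.5607 -0.1796  0.22  ]]
```

The fit is within about 1 px: yaw 0.324, bow 1.28 rad, lock 0.64 rad. Tool x is already almost along artic x, so no turn is needed. Next I work out the way to behind the pin's top end.

```bash
cat >> h.py <<'E'
P=np.array([.54408,-.18517,.32436,1.277,.6407])
def A(x,y,z):  # artic frame -> world
    c,s=np.cos(P[2]),np.sin(P[2]);return np.array([P[0]+c*x-s*y,P[1]+s*x+c*y,z])
def go(X,o=None):
    o=o or observe();return (o['tool_rot'].T@(np.array(X)-o['position'])/.5).round(3)
def loc(o=None):
    o=o or observe();d=o['position']-A(0,0,0);c,s=np.cos(P[2]),np.sin(P[2]);return np.array([c*d[0]+s*d[1],-s*d[0]+c*d[1],o['position'][2]]).round(4)
E
python3 - <<'E'
from h import *
o=observe();print(loc(),go([*o['position'][:2],.31]),go(A(.045+.045,0,.31)),go(A(.09,0,.197)))
E
```

```text
[-0.4388 -0.2005  0.1915] [ 0.    -0.    -0.237] [ 1.07  -0.367 -0.236] [ 1.07  -0.366 -0.01 ]
```

```bash
python3 -m handwheel '[[[0,0,-0.12],[0,0,0]],[[0.05,-0.02,-0.236],[0,0,0]],[[0.95,-0.33,-0.236],[0,0,0]],[[0.95,-0.33,-0.236],[0,0,0]],[[0.95,-0.33,-0.236],[0,0,0]],[[0.95,-0.33,-0.236],[0,0,0]],[[0.95,-0.33,-0.236],[0,0,0]],[[0.95,-0.33,-0.236],[0,0,0]],[[0.95,-0.33,-0.236],[0,0,0]],[[0.95,-0.33,-0.236],[0,0,0]]]' 0 20; python3 -c "
from h import *
print(loc(),go(A(.095,0,.31)),go(A(.095,0,.197)),observe()['tool_rot'])"
```

```text
time_s: 1.1
position: [0.5153, -0.247, 0.3061]
tool_rot: [[0.937, 0.349, -0.0], [0.349, -0.937, 0.0], [-0.0, -0.0, -1.0]]
ft_force: [0.5, -0.7, 0.2]
grip_width: -0.0002
gripper_force: 0.0
[-0.047  -0.0495  0.3061] [ 0.287 -0.09  -0.008] [ 0.287 -0.09   0.218] [[ 9.37014425e-01  3.49290308e-01 -4.97696582e-04]
 [ 3.49290482e-01 -9.37014439e-01  3.17625278e-04]
 [-3.55405452e-04 -4.71460146e-04 -9.99999826e-01]]
```

```bash
python3 -m handwheel '[[[0.287,-0.09,-0.008],[0,0,0]],[[0.287,-0.09,-0.008],[0,0,0]],[[0.287,-0.09,-0.008],[0,0,0]],[[0.287,-0.09,-0.008],[0,0,0]],[[0.287,-0.09,-0.008],[0,0,0]]]'; python3 -c "
from h import *
print(loc(),go(A(.095,0,.31)),go(A(.095,0,.197)))"
```

```text
time_s: 1.6
position: [0.6332, -0.1558, 0.3091]
tool_rot: [[0.936, 0.351, -0.002], [0.351, -0.936, 0.001], [-0.001, -0.001, -1.0]]
ft_force: [0.1, 0.1, 0.3]
grip_width: -0.0001
gripper_force: 0.0
[ 0.0938 -0.0006  0.3091] [ 0.002 -0.001 -0.002] [ 0.003 -0.001  0.224]
```

```bash
python3 -m handwheel '[[[0.003,-0.001,0.08],[0,0,0]],[[0.003,-0.001,0.16],[0,0,0]],[[0.003,-0.001,0.224],[0,0,0]],[[0.003,-0.001,0.224],[0,0,0]],[[-0.04,-0.001,0.224],[0,0,0]],[[-0.05,-0.001,0.224],[0,0,0]]]'; python3 -c "
from h import *
print(loc())
p,d=get_image('side');cv2.imwrite('pics/s1.png',cv2.resize(p[90:210,190:340,::-1],None,fx=5,fy=5))"
```

```text
time_s: 2.2
position: [0.6082, -0.1663, 0.2007]
tool_rot: [[0.938, 0.347, 0.002], [0.347, -0.938, -0.002], [0.002, 0.002, -1.0]]
ft_force: [0.4, -0.0, 0.1]
grip_width: 0.0
gripper_force: 0.0
[ 0.0668 -0.0026  0.2007]
```

View pics/s1.png

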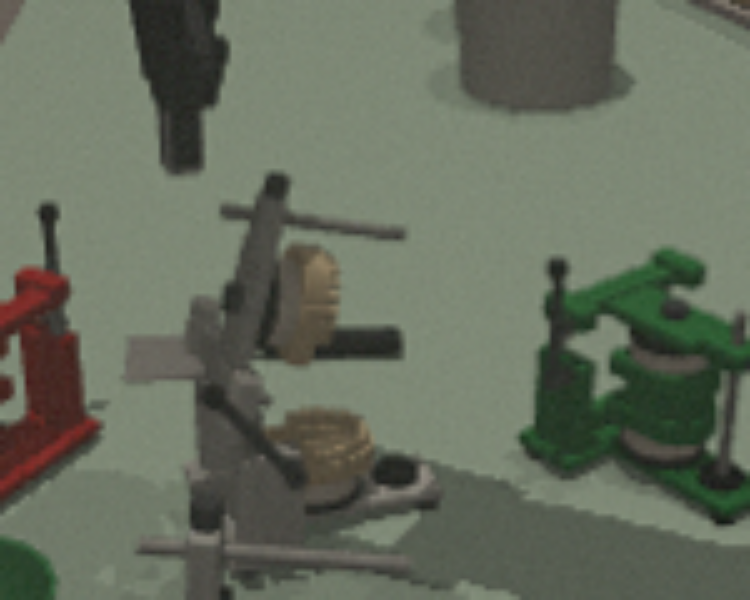

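The tip shows at crop (182,172), which is full px (226,124). I'll check that against its projection.

```bash
python3 -c "
from h import *
o=observe();print(loc(o),proj('side',[o['position'],model(P)[2],[.608,-.166,.2007],[.608,-.166,.22],[.633,-.155,.24]]).round(1))"
```

```text
[ 0.067  -0.0026  0.2009] [[226.9 136.5]
 [235.1 131.4]
 [227.1 136.6]
 [226.7 130.3]
 [216.9 125.3]]
```

```bash
python3 -c "
from h import *
for n,b in (('side',(205,250,95,130)),('top',(300,360,130,200))):
  p,d=get_image(n);uv,X=cloud(n,d);o=observe()
  k=(np.linalg.norm(X[:,:2]-o['position'][:2],axis=1)<.06)&(X[:,2]>.15)
  print(n,o['position'])
  for lo in np.arange(.15,.36,.01):
    m=k&(X[:,2]>=lo)&(X[:,2]<lo+.01)
    if m.sum()>2:print(round(lo,3),m.sum(),X[m].min(0).round(3),X[m].max(0).round(3),uv[m].min(0),uv[m].max(0))
"
```

```text
side [ 0.60912868 -0.1658332   0.20053022]
0.15 42 [ 0.552 -0.169  0.15 ] [ 0.587 -0.145  0.16 ] [235 149] [247 155]
0.16 49 [ 0.552 -0.19   0.161] [ 0.588 -0.151  0.17 ] [235 143] [247 151]
0.17 52 [ 0.549 -0.189  0.17 ] [ 0.579 -0.151  0.18 ] [238 140] [248 148]
0.18 26 [ 0.558 -0.191  0.18 ] [ 0.579 -0.156  0.189] [238 139] [245 144]
0.19 24 [ 0.557 -0.182  0.19 ] [ 0.575 -0.159  0.2  ] [239 135] [245 141]
0.2 24 [ 0.552 -0.18   0.201] [ 0.577 -0.163  0.21 ] [238 133] [247 137]
0.21 45 [ 0.551 -0.184  0.21 ] [ 0.588 -0.164  0.22 ] [234 128] [247 133]
0.22 20 [ 0.551 -0.179  0.22 ] [ 0.563 -0.168  0.229] [243 126] [247 130]
0.23 8 [ 0.551 -0.186  0.23 ] [ 0.562 -0.175  0.232] [243 124] [247 125]
0.24 21 [ 0.597 -0.167  0.24 ] [ 0.62  -0.154  0.25 ] [222 121] [230 124]
0.25 28 [ 0.597 -0.167  0.251] [ 0.619 -0.149  0.259] [222 118] [230 122]
0.26 30 [ 0.596 -0.165  0.26 ] [ 0.618 -0.151  0.27 ] [222 115] [230 118]
0.27 33 [ 0.596 -0.168  0.27 ] [ 0.621 -0.151  0.28 ] [221 111] [230 115]
0.28 18 [ 0.597 -0.188  0.282] [ 0.631 -0.129  0.29 ] [218 104] [229 112]
0.29 41 [ 0.584 -0.189 
[... 496 characters left out ...]
p [ 0.60949678 -0.16543742  0.20005867]
0.25 5 [ 0.595 -0.173  0.25 ] [ 0.598 -0.166  0.26 ] [336 154] [339 155]
0.26 3 [ 0.595 -0.167  0.261] [ 0.597 -0.158  0.269] [333 153] [337 154]
0.28 6 [ 0.591 -0.161  0.28 ] [ 0.596 -0.15   0.288] [331 152] [336 154]
0.29 12 [ 0.589 -0.157  0.293] [ 0.595 -0.141  0.3  ] [327 151] [335 153]
0.31 5 [ 0.585 -0.158  0.31 ] [ 0.606 -0.126  0.317] [321 144] [337 153]
0.32 10 [ 0.586 -0.155  0.323] [ 0.602 -0.118  0.33 ] [318 144] [336 152]
0.33 9 [ 0.586 -0.146  0.331] [ 0.599 -0.117  0.34 ] [318 145] [332 150]
0.34 32 [ 0.584 -0.144  0.34 ] [ 0.602 -0.122  0.35 ] [321 141] [332 150]
0.35 28 [ 0.584 -0.138  0.35 ] [ 0.603 -0.125  0.36 ] [323 140] [330 149]
```

The depth puts the tip about 40 mm above the reported TCP z. I'll check the start picture for the same offset.

```bash
python3 -c "
from h import *
d=np.load('side0.npz')['d'];uv,X=cloud('side',d);print(proj('side',[[.192,-.515,.192]]))
k=(np.linalg.norm(X[:,:2]-[.192,-.515],axis=1)<.09)&(X[:,2]>.1)
for lo in np.arange(.1,.4,.01):
    m=k&(X[:,2]>=lo)&(X[:,2]<lo+.01)
    if m.sum()>2:print(round(lo,3),m.sum(),X[m].min(0).round(3),X[m].max(0).round(3),uv[m].min(0),uv[m].max(0))
p,d=get_image('side')
a=np.load('side0.npz')['p'][20:130,300:410,::-1];b=p[70:180,180:290,::-1]
cv2.imwrite('pics/cmp.png',np.clip(1.7*cv2.resize(np.hstack([a,b]),None,fx=3.6,fy=3.6),0,255).astype('uint8'))
"
```

```text
[[350.57386403  98.33682802]]
0.24 6 [ 0.197 -0.556  0.247] [ 0.215 -0.551  0.249] [344  80] [349  80]
0.25 20 [ 0.197 -0.558  0.251] [ 0.219 -0.548  0.26 ] [343  77] [349  79]
0.26 16 [ 0.198 -0.559  0.261] [ 0.218 -0.544  0.27 ] [344  74] [349  76]
0.27 16 [ 0.199 -0.561  0.27 ] [ 0.219 -0.549  0.28 ] [344  71] [349  74]
0.28 21 [ 0.197 -0.575  0.281] [ 0.227 -0.549  0.29 ] [341  67] [350  71]
0.29 21 [ 0.202 -0.584  0.291] [ 0.228 -0.545  0.299] [341  64] [349  68]
0.3 27 [ 0.201 -0.587  0.3  ] [ 0.228 -0.498  0.31 ] [341  61] [353  68]
0.31 35 [ 0.2   -0.572  0.311] [ 0.228 -0.492  0.32 ] [342  59] [353  66]
0.32 33 [ 0.203 -0.577  0.321] [ 0.23 -0.49  0.33] [341  56] [353  64]
0.33 41 [ 0.202 -0.575  0.33 ] [ 0.229 -0.492  0.34 ] [342  53] [353  61]
0.34 34 [ 0.203 -0.581  0.34 ] [ 0.228 -0.506  0.35 ] [342  51] [353  57]
0.35 4 [ 0.203 -0.528  0.35 ] [ 0.213 -0.487  0.36 ] [350  53] [353  54]
0.36 21 [ 0.21 -0.51  0.36] [ 0.23  -0.482  0.37 ] [346  49] [353  53]
0.37 27 [ 0.211 -0.513  0.37 ] [ 0.231 -0.48   0.38 ] [346  46] [353  50]
0.38 27 [ 0.213 -0.517  0.38 ] [ 0.231 -0.477  0.39 ] [346  42] [353  47]
0.39 22 [ 0.213 -0.515  0.391] [ 0.231 -0.483  0.4  ] [346  39] [353  43]
0.4 25 [ 0.214 -0.533  0.4  ] [ 0.23  -0.484  0.41 ] [347  36] [353  40]
```

View pics/cmp.png

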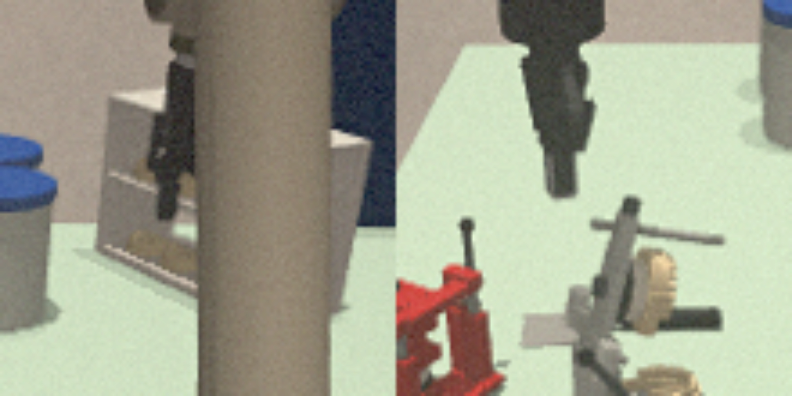

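In both pictures the fingertips are really about 41 mm above the reported TCP: .246 open and .241 shut. x and y agree. The cameras agree with the known artic heights, so I take true tip z = reported z + 0.041 and will confirm it by contact. Now I go down to true z≈0.20 and push forward gently.

```bash
python3 -m handwheel '[[[0,0,0.04],[0,0,0]],[[0,0,0.08],[0,0,0]],[[0,0,0.08],[0,0,0]],[[-0.016,0,0.08],[0,0,0]],[[-0.032,0,0.08],[0,0,0]],[[-0.048,0,0.08],[0,0,0]],[[-0.064,0,0.08],[0,0,0]],[[-0.064,0,0.08],[0,0,0]]]'; python3 -c "
from h import *
print(loc())
p,d=get_image('side');np.savez('s2.npz',p=p,d=d);uv,X=cloud('side',d)
q=np.array([.54408,-.18517]);c,s=np.cos(P[2]),np.sin(P[2]);L=(X[:,:2]-q)@np.array([[c,-s],[s,c]])
k=(abs(L[:,1])<.03)&(abs(L[:,0])<.12)&(X[:,2]>.125)
for lo in np.arange(.12,.3,.01):
    m=k&(X[:,2]>=lo)&(X[:,2]<lo+.01)
    if m.sum()>2:print(round(lo,3),m.sum(),L[m].min(0).round(3),L[m].max(0).round(3))
cv2.imwrite('pics/s2.png',np.clip(1.5*cv2.resize(p[90:210,190:340,::-1],None,fx=5,fy=5),0,255).astype('uint8'))"
```

```text
time_s: 3.2
position: [0.5784, -0.1765, 0.1589]
tool_rot: [[0.937, 0.348, 0.0], [0.348, -0.937, -0.0], [0.0, 0.001, -1.0]]
ft_force: [0.8, 0.9, -0.3]
grip_width: 0.0
gripper_force: 0.0
[ 0.0352 -0.0027  0.1589]
0.12 31 [-0.018 -0.011] [0.044 0.03 ]
0.13 69 [-0.021 -0.016] [0.042 0.03 ]
0.14 75 [-0.027 -0.011] [0.037 0.03 ]
0.15 96 [-0.076 -0.003] [0.037 0.03 ]
0.16 131 [-0.076 -0.019] [0.033 0.026]
0.17 60 [-0.058 -0.016] [0.019 0.023]
0.18 44 [-0.041 -0.01 ] [0.014 0.02 ]
0.19 38 [-0.024 -0.007] [0.03  0.016]
0.2 62 [-0.014 -0.006] [0.046 0.016]
0.21 60 [-0.019 -0.008] [0.046 0.014]
0.22 35 [-0.016 -0.011] [0.047 0.013]
0.23 19 [ 0.028 -0.008] [0.047 0.012]
0.24 25 [ 0.026 -0.03 ] [0.049 0.029]
0.25 26 [ 0.026 -0.026] [0.048 0.029]
0.26 21 [ 0.04  -0.016] [0.052 0.028]
0.27 21 [ 0.019 -0.011] [0.053 0.021]
0.28 28 [ 0.019 -0.019] [0.055 0.028]
0.29 35 [ 0.016 -0.018] [0.056 0.029]
```

View pics/s2.png

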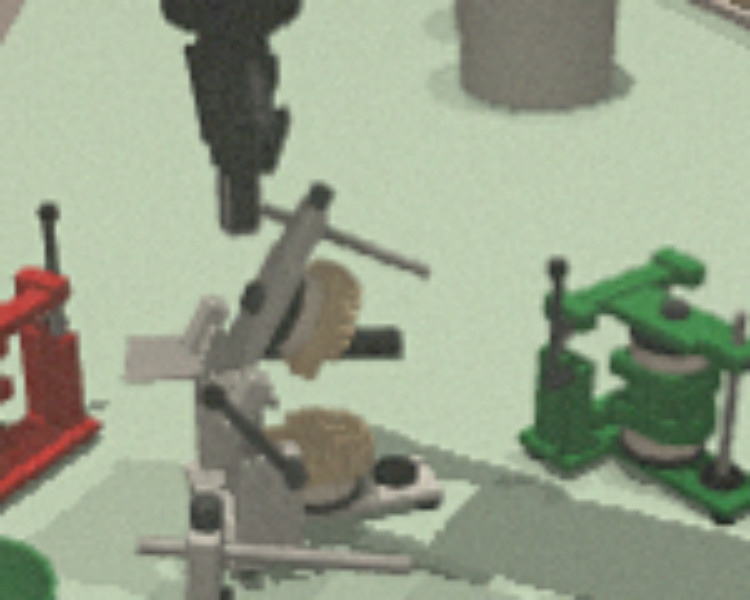

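The picture confirms the offset: the finger side touches the pin end at (262,210) and the bow has turned to about 1.1 rad. I keep pushing it round to about 20°.

```bash
python3 -m handwheel '[[[-0.017,-0.003,0.008],[0,0,0]],[[-0.034,-0.005,0.016],[0,0,0]],[[-0.05,-0.005,0.026],[0,0,0]],[[-0.067,-0.005,0.036],[0,0,0]],[[-0.084,-0.005,0.046],[0,0,0]],[[-0.1,-0.005,0.056],[0,0,0]],[[-0.117,-0.005,0.068],[0,0,0]],[[-0.134,-0.005,0.08],[0,0,0]],[[-0.134,-0.005,0.08],[0,0,0]]]'; python3 -c "
from h import *
print(loc())
p,d=get_image('side');np.savez('s3.npz',p=p,d=d)
cv2.imwrite('pics/s3.png',np.clip(1.5*cv2.resize(p[90:210,190:340,::-1],None,fx=5,fy=5),0,255).astype('uint8'))"
```

```text
time_s: 4.15
position: [0.5146, -0.1971, 0.1173]
tool_rot: [[0.937, 0.349, -0.001], [0.349, -0.937, 0.001], [-0.001, -0.001, -1.0]]
ft_force: [1.5, 0.2, -0.5]
grip_width: 0.0
gripper_force: 0.6
[-0.0318 -0.0019  0.1173]
```

View pics/s3.png

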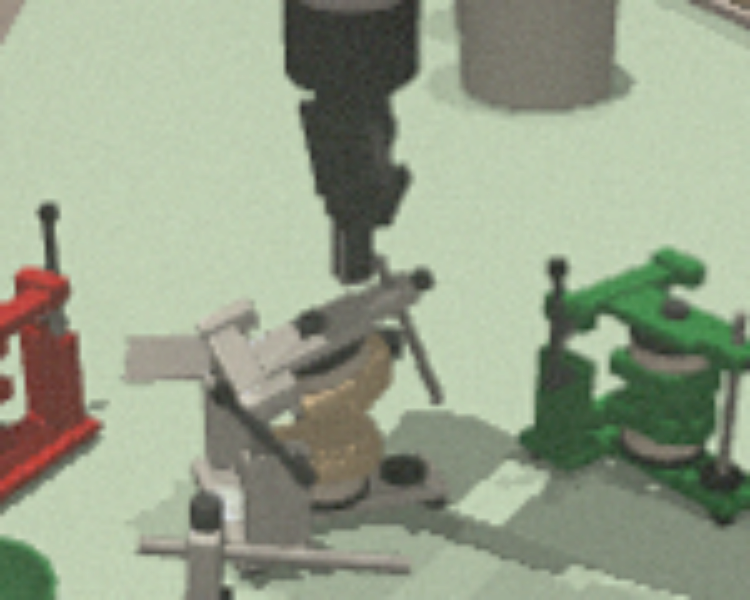

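The bow is at about 0.4 rad, and the tip sits behind the pin just over the press place, at crop (352,280). Now I press down vertically, drifting slightly forward.

```bash
python3 -m handwheel '[[[0,-0.002,0.012],[0,0,0]],[[-0.002,-0.002,0.024],[0,0,0]],[[-0.005,-0.002,0.036],[0,0,0]],[[-0.008,-0.002,0.048],[0,0,0]],[[-0.012,-0.002,0.06],[0,0,0]],[[-0.016,-0.002,0.07],[0,0,0]],[[-0.018,-0.002,0.078],[0,0,0]],[[-0.018,-0.002,0.078],[0,0,0]]]'; python3 -c "
from h import *
print(loc())"
```

```text
time_s: 5.0
position: [0.5064, -0.1992, 0.0787]
tool_rot: [[0.937, 0.349, -0.001], [0.349, -0.937, 0.001], [-0.001, -0.001, -1.0]]
ft_force: [-0.5, 0.5, -0.1]
grip_width: 0.0001
gripper_force: 0.0
[-0.0402 -0.0013  0.0787]
```

```bash
python3 -m handwheel '[[[0,0,0.003],[0,0,0]],[[0,0,0.006],[0,0,0]],[[0,0,0.009],[0,0,0]],[[0,0,0.012],[0,0,0]],[[0,0,0.012],[0,0,0]]]'; python3 -m handwheel '[[[0,0,0.002],[0,0,0]],[[0,0,0.002],[0,0,0]]]'; python3 -m handwheel '[[[0,0,0.002],[0,0,0]],[[0,0,0.002],[0,0,0]]]'
```

```text
time_s: 5.5
position: [0.5069, -0.1994, 0.0744]
tool_rot: [[0.937, 0.349, 0.001], [0.349, -0.937, -0.001], [0.0, 0.001, -1.0]]
ft_force: [-3.6, 0.4, 10.1]
grip_width: -0.0
gripper_force: 5.2
time_s: 5.7
position: [0.507, -0.1995, 0.0742]
tool_rot: [[0.937, 0.35, 0.001], [0.35, -0.937, -0.002], [0.001, 0.002, -1.0]]
ft_force: [-5.3, 1.7, 16.9]
grip_width: -0.0003
gripper_force: 8.7
time_s: 5.9
position: [0.5071, -0.1996, 0.074]
tool_rot: [[0.937, 0.35, 0.002], [0.35, -0.937, -0.002], [0.001, 0.003, -1.0]]
ft_force: [-7.7, 2.4, 24.0]
grip_width: 0.0003
gripper_force: 12.0
```

Firm stop at 24 N, with the tip at true z≈.115 on the clamp (expected .114). I lift off and check the plate heights by depth.

```bash
python3 -m handwheel '[[[0.003,0,-0.05],[0,0,0]],[[0.003,0,-0.13],[0,0,0]],[[0.003,0,-0.2],[0,0,0]],[[0.003,0,-0.2],[0,0,0]],[[0.15,-0.08,-0.2],[0,0,0]],[[0.29,-0.155,-0.2],[0,0,0]],[[0.29,-0.155,-0.2],[0,0,0]],[[0.29,-0.155,-0.2],[0,0,0]]]'
python3 - <<'E'
from h import *
print(loc(),go(A(.105,.075,.18)),go(A(.105,.075,.088)))
c,s=np.cos(P[2]),np.sin(P[2])
for n in('side','top'):
    p,d=get_image(n);np.savez(n+'4.npz',p=p,d=d);uv,X=cloud(n,d);L=(X[:,:2]-P[:2])@np.array([[c,-s],[s,c]])
    for x in(-.04,-.03,-.02,-.01,.02):
        k=(abs(L[:,0]-x)<.006)&(abs(L[:,1])<.014)&(X[:,2]>.06)&(X[:,2]<.16)
        print(n,x,k.sum(),np.median(X[k,2]).round(4))
    k=(abs(L[:,0]-.072)<.02)&(abs(L[:,1]-.072)<.015)&(X[:,2]>.125)&(X[:,2]<.16);print('knob',L[k].mean(0),X[k,2].mean())
    print(proj(n,[A(-.06,0,.022),A(-.06,0,.135),A(.0716,.072,.1375)]))
p=np.load('side4.npz')['p'];q=np.load('top4.npz')['p']
cv2.imwrite('pics/s4.png',np.clip(1.5*np.hstack([cv2.resize(x,None,fx=4,fy=4) for x in(p[110:210,205:305,::-1],q[145:245,280:380,::-1])]),0,255).astype('uint8'))
E
```

```text
time_s: 6.7
position: [0.6174, -0.0721, 0.1699]
tool_rot: [[0.936, 0.353, -0.001], [0.353, -0.936, 0.001], [-0.0, -0.001, -1.0]]
ft_force: [-0.3, -1.1, -1.1]
grip_width: 0.0004
gripper_force: 0.0
[0.1055 0.0838 0.1699] [-0.002  0.017 -0.02 ] [-0.002  0.018  0.164]
side -0.04 33 0.1098
side -0.03 18 0.1128
side -0.02 15 0.115
side -0.01 26 0.1183
side 0.02 18 0.1129
knob [0.06508488 0.0757525 ] 0.13663079011552653
[[269.08469964 182.9283203 ]
 [269.45861244 151.15630828]
 [232.62774128 168.64256399]]
top -0.04 56 0.1127
top -0.03 52 0.1122
top -0.02 55 0.113
top -0.01 54 0.1174
top 0.02 52 0.1122
knob [nan nan] nan
[[337.72719979 215.26410796]
 [345.44822766 210.33732351]
 [298.70307933 169.20787222]]<stdin>:9: RuntimeWarning: Mean of empty slice.
  ret = um.true_divide(
  ret = ret.dtype.type(ret / rcount)
```

View pics/s4.png

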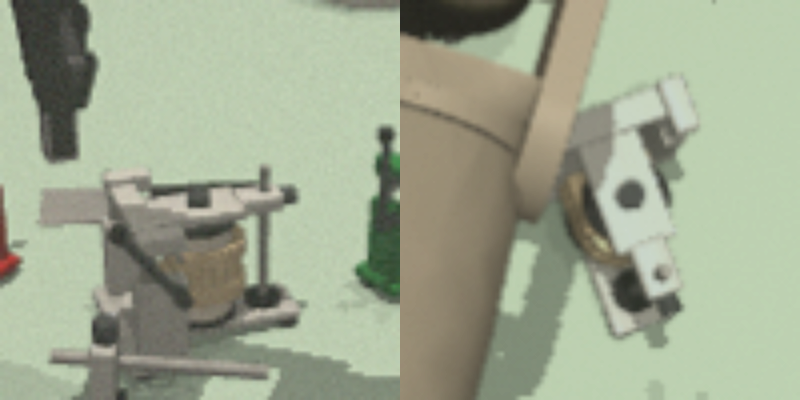

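The bow is closed: the plate is level at .112–.113 and the pin stands on the table at (265,290) in the left half of the picture. The lever is still thrown back, with its knob at (118,232). Now I go down behind the knob to true tip z≈.13 and push it forward. Knob contact comes at TCP local x≈.090 and upright at ≈.043.

```bash
python3 -m handwheel '[[[0.004,0.018,0],[0,0,0]],[[0.004,0.018,0.08],[0,0,0]],[[0.004,0.018,0.164],[0,0,0]],[[0.004,0.018,0.164],[0,0,0]],[[0.004,0.018,0.164],[0,0,0]]]'; python3 -m handwheel '[[[-0.016,0,0],[0,0,0]],[[-0.03,0,0],[0,0,0]],[[-0.044,0,0],[0,0,0]],[[-0.058,0,0],[0,0,0]],[[-0.072,0,0],[0,0,0]],[[-0.086,0,0],[0,0,0]],[[-0.1,0,0],[0,0,0]],[[-0.11,0,0],[0,0,0]],[[-0.11,0,0],[0,0,0]]]';  python3 -c "
from h import *
print(loc(),go(A(.043,.075,.088)))"
```

```text
time_s: 7.3
position: [0.6206, -0.0853, 0.0902]
tool_rot: [[0.938, 0.348, 0.0], [0.348, -0.938, -0.0], [0.0, 0.0, -1.0]]
ft_force: [0.7, -0.3, 0.4]
grip_width: -0.0002
gripper_force: 0.0
time_s: 8.2
position: [0.5684, -0.1031, 0.0892]
tool_rot: [[0.937, 0.349, -0.001], [0.349, -0.937, 0.0], [-0.001, -0.0, -1.0]]
ft_force: [0.4, -0.4, 0.7]
grip_width: 0.0002
gripper_force: 0.0
[0.0492 0.07   0.0892] [-0.012 -0.01   0.002]
```

Still about 6 mm to go by the estimate. I approach the stop in 1 mm steps while watching the force.

```bash
python3 -m handwheel '[[[-0.004,0,0],[0,0,0]],[[-0.008,0,0],[0,0,0]],[[-0.01,0,0],[0,0,0]],[[-0.01,0,0],[0,0,0]]]'; for i in 1; do python3 -m handwheel '[[[-0.002,0,0],[0,0,0]],[[-0.002,0,0],[0,0,0]]]' | grep -E "pos|ft"; done; python3 -m handwheel '[[[-0.001,0,0],[0,0,0]],[[-0.001,0,0],[0,0,0]]]' | grep -E "pos|ft"
python3 - <<'E'
from h import *
print(loc())
p,d=get_image('side');k=proj('side',[A(.025,.072,.153)])[0];print(k)
cv2.imwrite('pics/s5.png',np.clip(1.5*cv2.resize(p[110:210,205:305,::-1],None,fx=6,fy=6),0,255).astype('uint8'))
E
```

```text
time_s: 8.6
position: [0.5644, -0.1047, 0.0892]
tool_rot: [[0.937, 0.349, -0.0], [0.349, -0.937, -0.0], [-0.0, -0.0, -1.0]]
ft_force: [0.7, 0.2, -0.2]
grip_width: 0.0005
gripper_force: 0.1
position: [0.5634, -0.105, 0.0892]
ft_force: [1.1, -0.1, -0.6]
position: [0.563, -0.1052, 0.0893]
ft_force: [1.0, 0.9, 0.3]
[0.0434 0.0698 0.0893]
[248.75426008 161.18084343]
```

View pics/s5.png

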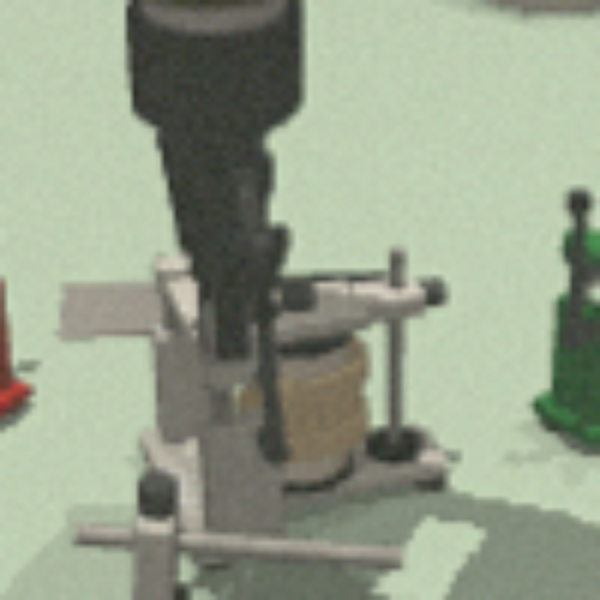

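The lever is nearly upright, with its knob near (267,310) in the crop and predicted at (262,307). The force is only about 1 N, so the stop is not reached yet. I go on in small steps.

```bash
for i in 1; do python3 -m handwheel '[[[-0.003,0,0],[0,0,0]],[[-0.003,0,0],[0,0,0]]]' | grep -E "pos|ft"; done; python3 -m handwheel '[[[-0.003,0,0],[0,0,0]],[[-0.003,0,0],[0,0,0]]]' | grep -E "pos|ft";python3 -m handwheel '[[[-0.002,0,0],[0,0,0]],[[-0.002,0,0],[0,0,0]]]' | grep -E "pos|ft"
```

```text
position: [0.5614, -0.1057, 0.0893]
ft_force: [-1.4, -0.0, -0.3]
position: [0.56, -0.1063, 0.0892]
ft_force: [0.6, 0.0, 0.5]
position: [0.5591, -0.1066, 0.0892]
ft_force: [0.1, -0.0, 0.5]
```

```bash
python3 -m handwheel '[[[-0.003,0,0],[0,0,0]],[[-0.003,0,0],[0,0,0]]]' | grep -E "pos|ft"; python3 -m handwheel '[[[-0.002,0,0],[0,0,0]],[[-0.002,0,0],[0,0,0]]]' | grep -E "pos|ft";  python3 - <<'E'
from h import *
print(loc());c,s=np.cos(P[2]),np.sin(P[2])
p,d=get_image('side');cv2.imwrite('s6.png',p);uv,X=cloud('side',d);L=(X[:,:2]-P[:2])@np.array([[c,-s],[s,c]])
k=(abs(L[:,1]-.07)<.018)&(abs(L[:,0]-.03)<.05)
for lo in np.arange(.06,.2,.006):
    m=k&(X[:,2]>=lo)&(X[:,2]<lo+.006);print(round(lo,3),sorted(zip((1000*L[m,0]).round().astype(int),(1000*L[m,1]).round().astype(int)))[:14])
E
```

```text
position: [0.5583, -0.107, 0.0894]
ft_force: [4.9, 2.2, -1.1]
position: [0.5574, -0.1072, 0.0894]
ft_force: [3.5, 2.6, 0.3]
[0.0375 0.0697 0.0894]
0.06 [(np.int64(22), np.int64(58)), (np.int64(25), np.int64(56)), (np.int64(25), np.int64(58)), (np.int64(28), np.int64(59)), (np.int64(31), np.int64(58)), (np.int64(33), np.int64(53)), (np.int64(34), np.int64(55)), (np.int64(34), np.int64(58)), (np.int64(37), np.int64(56)), (np.int64(40), np.int64(55)), (np.int64(44), np.int64(60)), (np.int64(46), np.int64(56)), (np.int64(46), np.int64(57)), (np.int64(49), np.int64(56))]
0.066 [(np.int64(17), np.int64(73)), (np.int64(23), np.int64(73)), (np.int64(24), np.int64(55)), (np.int64(27), np.int64(55)), (np.int64(27), np.int64(56)), (np.int64(29), np.int64(60)), (np.int64(31), np.int64(59)), (np.int64(32), np.int64(60)), (np.int64(34), np.int64(59)), (np.int64(37), np.int64(56)), (np.int64(37), np.int64(57)), (np.int64(40), np.int64(55)), (np.int64(40), np.int64(59)), (np.int64(43), np.int64(59))]
0.072 [(np.int64(14), np.int64(72)), (np.int64(14), np.int64(74)), (np.int64(16), np.int64(70)), (np
[... 6819 characters left out ...]
)), (np.int64(44), np.int64(85)), (np.int64(46), np.int64(84)), (np.int64(47), np.int64(86)), (np.int64(49), np.int64(85)), (np.int64(50), np.int64(87)), (np.int64(52), np.int64(86)), (np.int64(52), np.int64(86)), (np.int64(53), np.int64(67)), (np.int64(54), np.int64(81)), (np.int64(55), np.int64(63))]
0.198 [(np.int64(43), np.int64(84)), (np.int64(46), np.int64(83)), (np.int64(49), np.int64(85)), (np.int64(49), np.int64(85)), (np.int64(51), np.int64(62)), (np.int64(52), np.int64(64)), (np.int64(52), np.int64(85)), (np.int64(52), np.int64(87)), (np.int64(53), np.int64(59)), (np.int64(53), np.int64(69)), (np.int64(54), np.int64(82)), (np.int64(54), np.int64(83)), (np.int64(55), np.int64(65))]
```

The lever bar spans x 16–23 mm at every height from z .08 to .15, so it is vertical, and the force has risen to about 5 N at the stop. One more small nudge, then I back off clear of everything.

```bash
python3 -m handwheel '[[[-0.003,0,0],[0,0,0]],[[-0.003,0,0],[0,0,0]]]' | grep -E "pos|ft"; python3 -m handwheel '[[[0.03,0,0],[0,0,0]],[[0.06,0,0],[0,0,0]],[[0.06,0,-0.1],[0,0,0]],[[0.06,0,-0.2],[0,0,0]],[[0.06,0,-0.3],[0,0,0]],[[0.06,0,-0.3],[0,0,0]],[[0.06,0,-0.3],[0,0,0]]]' | grep -E "time|pos|ft"
python3 - <<'E'
from h import *
c,s=np.cos(P[2]),np.sin(P[2])
p,d=get_image('side');uv,X=cloud('side',d);L=(X[:,:2]-P[:2])@np.array([[c,-s],[s,c]])
for lo in np.arange(.08,.16,.015):
    m=(abs(L[:,1]-.073)<.006)&(abs(L[:,0]-.03)<.06)&(X[:,2]>=lo)&(X[:,2]<lo+.015);print(round(lo,3),m.sum(),np.median(L[m,0]).round(4))
m=(abs(L[:,0]+.03)<.012)&(abs(L[:,1])<.014)&(X[:,2]>.06)&(X[:,2]<.16);print('plate',np.median(X[m,2]))
o=np.load('side0.npz')['p'].astype(int);df=abs(p.astype(int)-o).sum(2)>90
print('spare diff',df[187:290,215:292].sum(),'bowl',df[195:235,158:205].sum(),'model',df[218:245,290:325].sum(),'bottle',df[315:372,192:228].sum())
E
```

```text
position: [0.5559, -0.1076, 0.0894]
ft_force: [4.4, 3.3, 0.6]
time_s: 11.0
position: [0.5833, -0.0977, 0.2397]
ft_force: [-0.6, -0.2, -1.1]
0.08 13 0.0199
0.095 13 0.0191
0.11 15 0.0197
0.125 14 0.0193
0.14 10 0.0209
0.155 9 0.0201
plate 0.11257461225623308
spare diff 647 bowl 0 model 77 bottle 0
```

```bash
python3 -c "
from rig import *
print(close_job())"
```

```text
the job is handed in; nothing more can be done
None
```

I closed the bow (pin on the incisal table, plate level at about 112 mm), pushed the lock lever upright and handed the job in at about 11 s; the tool never came near the spare or the bystanders, but I checked them only by a rough picture comparison, and no verdict was returned.

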